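Sweep loose jar caps into the parts tray

ROBOT

A 6-joint arm with a two-finger parallel gripper is mounted at the origin on a cart in front of the work surface, level with it; the furniture and walls round the work are solid. World frame = base frame: x ahead of the robot, y to its left, z up, the work surface at z = 0. Lengths are in m, angles in rad, forces in N, time in s.
With the tool pointing down it reaches from about 0.225 to 0.875 m from the base axis. Payload 3.4 kg.
Tool frame: the origin (TCP) lies at the very end of the fingers, on their centre line; the grasp point (between the pads) lies behind it (manip.grasp_offset is the z of the grasp point in the tool frame, in m); z points along the fingers, y is the line along which they close (so a half turn about z gives the same grasp; the last joint's range is limited). The gripper opens to 85 mm and grips with 20 to 120 N. Pads are 22 mm wide; open, the fingers measure 114 mm over their backs; the gripper's body (76 mm by 85 mm) begins 54 mm behind the grasp point. The pads swing forward as they close: fully open they stand 13 mm farther back than shut.
Start: joints at [-1.254, 0.276, 1.505, -0, 1.361, -0.121], TCP at [0.244, -0.521, 0.231] pointing down, gripper open.
Joint ranges: [-2.89, 2.89], [-0.75, 2.08], [0.22, 2.7], [-1.18, 4.32], [0.11, 2.71], [-2.7, 2.7]. Speed limits (rad/s): [2.57, 2.57, 3.14, 3.14, 3.14, 3.14].

INTERFACE

Orientations are given as a unit quaternion [w, x, y, z].
In Python, from rig import manip gives the robot as it stands.
- The arm moves only by the shell command python3 -m pendant 'ROWS' [FORCE]. ROWS is JSON, a list of rows, each an object of numbers: "dx", "dy", "dz": the shift along the tool's x, y, z in m; "rx", "ry", "rz": the turn, a rotation vector about the tool's x, y, z in degrees; "hand": the finger opening in m, from 0 to 0.0854. In form: [{"dx": .., "dy": .., "dz": .., "rx": .., "ry": .., "rz": .., "hand": ..}, ...]. A call has 1 to 12 rows; each row shifts and turns the commanded pose from where the row before left it, along the tool's axes as they then stand; what a row does not reach is not made up. A row lasts 1/12 s, in which the tool goes at most 41.7 mm and 7.16 degrees, less where a joint would pass 70% of its speed; a pose out of reach is approached as far as the arm can. A call is refused whole if a number of a shift passes 0.0417 or a number of a turn 7.16, either way. A call with a gripper value outside its range is refused whole. The fingers move at their own pace and stop on an object; FORCE is the grip in N (left out, the last holds). Time passes only in rows, so rows that do not move let the fingers close. It gives the time, the measured TCP pose, the force, the opening and the grip force at its end, in the units of the state.
- manip.get_state(): the state, without advancing time (a new reading comes with each control period).
- manip.get_image(name): name is "scene" or "top" or "wrist"; returns a dict with "frame" (420x560x3 uint8, red, green, blue), "fx", "fy", "cx", "cy" (pixels), "distortion" ([k1, k2, p1, p2, k3] as OpenCV has them; the pictures are not rectified), "position" and "attitude" of the camera in the world; the wrist camera has in their place "mount" (4x4, takes a point from camera to tool coordinates, whose origin is the TCP and whose axes are the flange's). Camera axes: x right, y up, looking along -z (the intrinsics and any distortion apply to the point x, -y, -z); pixel columns grow to the right and rows downward; lengths in m; the calibration is good to about 2 mm. A picture is of the moment at which its call begins: read the wrist's pose just before it. There is no depth.
- manip.sign_off(): hands the job in; it is judged then, once.
The state is a dict: "clock": time; "qpos": joint angles; "qd": joint speeds; "effort": joint torques, N m; "position": TCP position; "ee_rot": TCP orientation; "contact_force": force on the tool from outside, world axes, zero at the start; "moment": the same for the moment, N m; "width": finger opening in m; "gripper_force": force on a finger pad.
Only numpy, scipy, OpenCV 4.12 (cv2) and the standard library are available. Lean on these libraries where they do the work, as an engineer would, in place of code of your own. Each camera call takes 0.05 s, during which the arm holds its last target. There are 200 camera calls.

TASK

Three loose jar caps lie scattered on the desk: with the fingertips, gently sweep all three along the desk through the open front of the blue tray, so that they lie flat wholly inside it. Only push them: do not pinch, lift, tip up or squash a cap, and leave the capped sample jars and the roll of labels undisturbed.

Things in the scene. Friction and masses are not known exactly. Their poses are not given: they have to be found in the camera images.
- cap_0: loose pale grey screw cap of a sample jar, a round disc 33 mm across and 14 mm high, about 15 g, lying flat on the desk like its two twins; origin at the centre of its underside, z up. It slides easily when pushed from the side
- cap_1: loose pale grey screw cap of a sample jar, a round disc 33 mm across and 14 mm high, about 15 g, lying flat on the desk like its two twins; origin at the centre of its underside, z up. It slides easily when pushed from the side
- cap_2: loose pale grey screw cap of a sample jar, a round disc 33 mm across and 14 mm high, about 15 g, lying flat on the desk like its two twins; origin at the centre of its underside, z up. It slides easily when pushed from the side
- tray: blue metal tray fixed to the desk, 160 mm wide (x), 120 mm deep (y); side and back walls 31 mm high with rim, 3 mm thick; the -y side is open and faces the robot's right (world -y, turned up to 0.25 rad). Floor 2 mm thick, with a ramp up from the desk over the first 14 mm. Origin: centre of its underside, z up; inside x -77 to 77, y -60 (open front) to 57 mm; a tab juts 15 mm out behind
- tray_mouth (a point): middle of the tray's open front edge, on the desk; its axes are the tray's: +y points into the tray, x runs along the opening
- jar_0: grey sample jar with its cap on, 33 mm across and 43 mm high, standing upright and loose to the right of the scattered caps, on the side away from the tray; origin at the centre of its underside, z up. Not to be disturbed
- jar_1: grey sample jar with its cap on, 33 mm across and 43 mm high, standing upright and loose beside the tray's far (+x) wall; origin at the centre of its underside, z up. Not to be disturbed
- jar_2: grey sample jar with its cap on, 33 mm across and 43 mm high, standing upright and loose beside the tray's near (-x) wall; origin at the centre of its underside, z up. Not to be disturbed
- label_roll: white roll of labels lying flat on the far side of the caps, towards the screen, 62 mm across and 34 mm high, loose; origin at the centre of its underside, z up. Not to be disturbed

How it is judged:
By the outcome, as a careful person would: the job done as asked, in the order asked, and still so for the second after the job is handed in, with the robot touching nothing.
It also fails if it takes over 70 s, if anything falls off the work surface, if the arm or the gripper's body presses on something with over 40 N, if the wrist force passes 120 N, or if a joint passes its speed limit or range.

## Working session

There is one attempt and no reset: what is moved stays moved. The work goes in short steps, Python scripts to look and compute and a shell command to move; the robot and the scene stay as the last step left them, time stands still between calls to the robot, and variables do not carry over. Pictures are saved under pics/ and viewed, at most 13 in all, crops included, and the job is handed in when it is done.

```bash
mkdir -p pics; ls
python3 - <<'E'
from rig import manip
import cv2, numpy as np
for n in ("top","scene"):
    d=manip.get_image(n); cv2.imwrite(f"pics/{n}0.png",d["frame"][:,:,::-1]); np.save(f"{n}0.npy",d,allow_pickle=True)
    print({k:v for k,v in d.items() if k!="frame"})
s=manip.get_state();print(s, manip.grasp_offset)
E
```

```text
pics
{'fx': 451.0109664719586, 'fy': 451.0109664719586, 'cx': 276.22730995486063, 'cy': 206.46345327958656, 'distortion': array([0.05230052, 0.        , 0.        , 0.        , 0.        ]), 'position': array([ 0.35137747, -0.08325971,  1.07523368]), 'attitude': array([ 0.704979  ,  0.07852859, -0.07752786, -0.70059068])}
{'fx': 464.42386848238425, 'fy': 464.42386848238425, 'cx': 276.6636649561153, 'cy': 204.88170308614858, 'distortion': array([0.01433524, 0.        , 0.        , 0.        , 0.        ]), 'position': array([0.0486636 , 0.6005443 , 0.88643927]), 'attitude': array([-0.32014566, -0.12382743,  0.36145068,  0.86690653])}
{'clock': 0.1, 'qpos': array([-1.25403059e+00,  2.76545068e-01,  1.50600192e+00, -2.15458481e-05,
        1.36072151e+00, -1.21019761e-01]), 'qd': array([ 0.00087372, -0.00018294, -0.00456826, -0.0002325 , -0.00270869,
        0.00185588]), 'effort': array([ 9.70666842e-04, -4.17699087e+01, -2.46406764e+01, -3.23684571e-04,
        5.85505055e-03,  5.77822760e-06]), 'position': array([ 0.24359119, -0.52032864,  0.23052047]), 'ee_rot': array([-8.32880462e-04,  9.76137653e-01,  2.17151052e-01, -9.23626416e-05]), 'contact_force': array([-0.32444828,  0.56954822, -0.21549497]), 'moment': array([-0.00908589,  0.02843483,  0.06834773]), 'gripper_force': 0.0, 'width': 0.08551159233048207} -0.0187
```

View pics/top0.png

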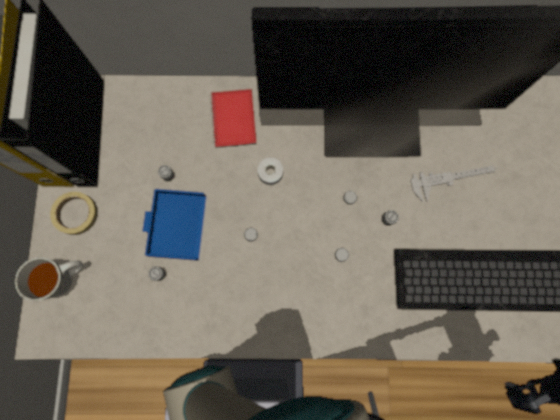

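View pics/scene0.png

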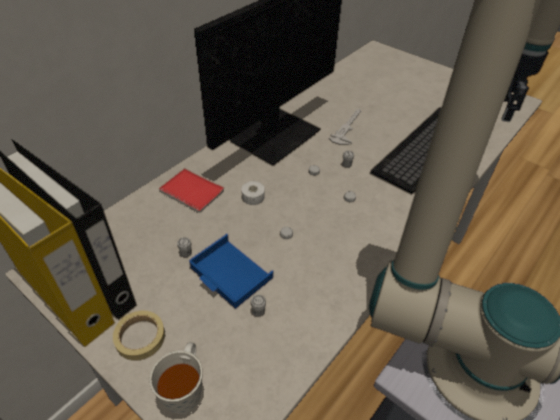

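The top view shows caps at about (251,235), (350,198) and (342,255). The jars are at (390,217), (166,172) and (157,273), the roll is at (270,171), and the tray is centred on (177,225) with its mouth towards image right (-y). The scene view agrees. Next I'll measure positions.

```bash
cat > h.py <<'E'
import cv2, numpy as np
from scipy.spatial.transform import Rotation as R
def rot(q): return R.from_quat([q[1],q[2],q[3],q[0]]).as_matrix()
def ray(d,uv,z):
    K=np.array([[d["fx"],0,d["cx"]],[0,d["fy"],d["cy"]],[0,0,1]])
    p=cv2.undistortPoints(np.array(uv,float).reshape(-1,1,2),K,np.array(d["distortion"])).reshape(-1,2)
    v=np.c_[p[:,0],-p[:,1],-np.ones(len(p))]@rot(d["attitude"]).T
    o=np.array(d["position"]); return o+v*((z-o[2])/v[:,2])[:,None]
def blob(d,uv,r=13,lo=None):
    f=d["frame"].astype(np.uint8);g=cv2.GaussianBlur(cv2.cvtColor(f,cv2.COLOR_RGB2GRAY),(3,3),0)
    x,y=map(int,uv);c=g[y-r:y+r+1,x-r:x+r+1].astype(np.uint8)
    hs=cv2.HoughCircles(cv2.resize(c,None,fx=6,fy=6,interpolation=cv2.INTER_CUBIC),cv2.HOUGH_GRADIENT,1,200,param1=60,param2=8,minRadius=30,maxRadius=54)
    if hs is None: return None
    h=hs[0,0]; return np.array([(h[0]+.5)/6-.5+x-r,(h[1]+.5)/6-.5+y-r]),h[2]/6
def tray(d):
    hsv=cv2.cvtColor(d["frame"],cv2.COLOR_RGB2HSV)
    m=cv2.inRange(hsv,(100,120,40),(125,255,255));cs=cv2.findContours(m,0,2)[0]
    return m,max(cs,key=cv2.contourArea)
E
python3 - <<'E'
from h import *
np.set_printoptions(precision=4,suppress=True)
d=np.load("top0.npy",allow_pickle=True).item()
for n,uv,z in [("c",(251,235),.014),("c",(350,198),.014),("c",(342,255),.014),("jarR",(390,217),.043),("jar+x",(166,172),.043),("jar-x",(157,273),.043)]:
    b=blob(d,uv); print(n,b, b and ray(d,b[0],z)[0])
print("roll",ray(d,(270,171),.034))
m,c=tray(d); 
print(cv2.approxPolyDP(c,3,True).reshape(-1,2).tolist())
for p in cv2.approxPolyDP(c,3,True).reshape(-1,2): print(p,ray(d,p,.031)[0][:2],ray(d,p,0)[0][:2])
f=d["frame"][:,:,::-1]
cv2.imwrite("pics/crop0.png",cv2.resize(f[150:300,130:420],(783,405),interpolation=cv2.INTER_CUBIC))
E
```

```text
c None None
c None None
c None None
jarR (array([387.1667, 217.8333], dtype=float32), np.float32(6.2999997)) [ 0.5579 -0.3391  0.043 ]
jar+x (array([167.3333, 173.5   ], dtype=float32), np.float32(6.6)) [0.6622 0.1783 0.043 ]
jar-x (array([157.8333, 272.    ], dtype=float32), np.float32(8.116667)) [0.4299 0.1858 0.043 ]
roll [[ 0.6729 -0.0655  0.034 ]]
[[155, 190], [153, 209], [146, 212], [144, 230], [149, 233], [146, 254], [197, 258], [204, 196]]
[155 190] [0.6246 0.2082] [0.6327 0.2169]
[153 209] [0.5782 0.2099] [0.5849 0.2186]
[146 212] [0.5709 0.2258] [0.5774 0.235 ]
[144 230] [0.5279 0.2274] [0.5331 0.2367]
[149 233] [0.5209 0.2154] [0.5259 0.2242]
[146 254] [0.4719 0.2188] [0.4754 0.2277]
[197 258] [0.4631 0.1011] [0.4664 0.1066]
[204 196] [0.6106 0.0912] [0.6183 0.0964]
```

View pics/crop0.png

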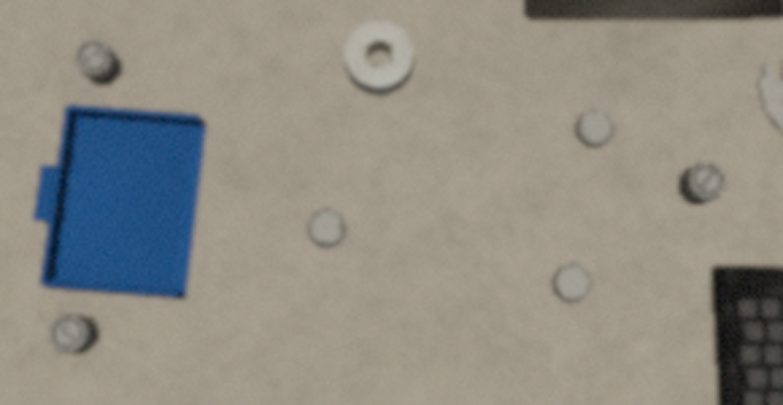

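The crop, at 2.7x, shows cap tops at about (326,227), (595,127) and (572,282). The jar lids are at (96,60), (71,333) and (706,181), and the roll is at (378,54). I'll refine these with masks in both views.

```bash
cat >> h.py <<'E'
def cap(d,uv,r=9):
    f=cv2.resize(d["frame"],None,fx=4,fy=4,interpolation=cv2.INTER_CUBIC)
    L=cv2.cvtColor(cv2.GaussianBlur(f,(9,9),0),cv2.COLOR_RGB2LAB).astype(float)
    x,y=[int(4*v) for v in uv];w=L[y-4*r:y+4*r,x-4*r:x+4*r]
    bg=np.median(np.r_[w[:3].reshape(-1,3),w[-3:].reshape(-1,3)],0);fg=np.median(w[4*r-6:4*r+6,4*r-6:4*r+6].reshape(-1,3),0)
    m=(((w-fg)**2).sum(2)<((w-bg)**2).sum(2)).astype(np.uint8)
    n,l,s,c=cv2.connectedComponentsWithStats(m);i=1+np.argmax(s[1:,4])
    return (c[i]+.5+[x-4*r,y-4*r])/4-.5,np.sqrt(s[i,4]/np.pi)/4
E
python3 - <<'E'
from h import *
np.set_printoptions(precision=4,suppress=True)
t=np.load("top0.npy",allow_pickle=True).item();s=np.load("scene0.npy",allow_pickle=True).item()
for n,a,b,z in [("cap0",(250.7,234),(286.5,232),.012),("cap1",(350.4,197),(314,170),.012),("cap2",(342,254.4),(350,196),.012)]:
    A,ra=cap(t,a);B,rb=cap(s,b)
    print(n,A,ra,ray(t,A,z)[0],B,rb,ray(s,B,.009)[0])
for n,uv,z in [("jar0",(391.5,217),.043),("jar1",(165.6,172.2),.043),("jar2",(156.3,273.3),.043),("roll",(270,170.2),.034)]: print(n,ray(t,uv,z)[0])
m,c=tray(t); print(cv2.minAreaRect(c))
# inner edges: lines of mask columns at the front
pts=[]
for r in range(200,254,3): 
    x=np.where(m[r])[0].max()+.5; pts.append(ray(t,(x,r),.0)[0][:2])
pts=np.array(pts); k=np.polyfit(pts[:,0],pts[:,1],1); print("mouth line y=",k)
top=np.array([ray(t,(x,np.where(m[:,x])[0].min()-.5),.031)[0][:2] for x in range(160,200,4)]);bot=np.array([ray(t,(x,np.where(m[:,x])[0].max()+.5),.031)[0][:2] for x in range(152,194,4)])
for e in(top,bot): print(np.polyfit(e[:,1],e[:,0],1))
E
```

```text
cap0 [250.358  233.6391] 4.489208690739521 [ 0.5237 -0.0197  0.012 ] [286.0349 233.1118] 7.256748017916212 [ 0.5191 -0.0166  0.009 ]
cap1 [350.4473 196.2214] 3.9088200952233594 [ 0.617  -0.2608  0.012 ] [313.6077 170.4651] 6.432750982580687 [ 0.6116 -0.2552  0.009 ]
cap2 [341.7859 254.1062] 4.395159976357948 [ 0.4763 -0.2362  0.012 ] [349.4756 196.6509] 7.087543926733679 [ 0.4724 -0.2325  0.009 ]
jar0 [ 0.56   -0.3492  0.043 ]
jar1 [0.6654 0.1826 0.043 ]
jar2 [0.4269 0.189  0.043 ]
roll [ 0.6749 -0.0655  0.034 ]
((172.9549102783203, 223.99591064453125), (57.85233688354492, 66.81538391113281), 5.194429397583008)
mouth line y= [-0.0714  0.1388]
[0.0714 0.6113]
[0.0691 0.4536]
```

```bash
cat > rel.py <<'E'
import sys,numpy as np
from rig import manip
from h import rot
s=manip.get_state();M=rot(s["ee_rot"]);p=np.array(s["position"])
t=np.array([float(v) for v in sys.argv[1:4]])
print("t",round(s["clock"],2),"p",p.round(4),"yaw",round(np.degrees(np.arctan2(M[1,0],M[0,0])),2),"zax",M[:,2].round(4),"need tool dxyz",(M.T@(t-p)).round(4),"w",round(s["width"],4),"F",np.round(s["contact_force"],1))
E
python3 -m pendant '[{"rz":-6.44,"hand":0.022},{"rz":-6.44,"hand":0.022},{"rz":-6.44,"hand":0.022},{"rz":-6.44,"hand":0.022},{"rz":-6.44,"hand":0.022},{"rz":-6.44,"hand":0.022},{"rz":-6.44,"hand":0.022},{"rz":-6.44,"hand":0.022},{"rz":-6.48,"hand":0.022},{"hand":0.022}]' 20
python3 rel.py .5156 -.0637 .1
```

```text
t 0.1 p [ 0.2436 -0.5203  0.2305] yaw 25.08 zax [-5.0e-04  1.6e-03 -1.0e+00] need tool dxyz [ 0.4399 -0.298   0.1311] w 0.0855 F [-0.3  0.6 -0.2]invalid input
```

```bash
python3 -m pendant '[{"dx":0,"dy":0,"dz":0,"rx":0,"ry":0,"rz":-6.44,"hand":0.022}]'; echo; python3 -m pendant '[{"rz":-6.44}]' ; python3 rel.py .5156 -.0637 .1
```

```text
clock: 0.18
position: [0.2436, -0.5204, 0.2307]
ee_rot: [-0.001, 0.962, 0.273, -0.0]
contact_force: [0.5, -0.9, -0.1]
width: 0.0756
gripper_force: 0.0

t 0.18 p [ 0.2436 -0.5204  0.2307] yaw 31.63 zax [-4.0e-04  1.2e-03 -1.0e+00] need tool dxyz [ 0.471  -0.2461  0.1311] w 0.0756 F [ 0.5 -0.9 -0.1]invalid input
```

```bash
python3 -m pendant '[{"dx":0,"dy":0,"dz":0,"rx":0,"ry":0,"rz":-6.44,"hand":0.022},{"dx":0,"dy":0,"dz":0,"rx":0,"ry":0,"rz":-6.44,"hand":0.022},{"dx":0,"dy":0,"dz":0,"rx":0,"ry":0,"rz":-6.44,"hand":0.022},{"dx":0,"dy":0,"dz":0,"rx":0,"ry":0,"rz":-6.44,"hand":0.022},{"dx":0,"dy":0,"dz":0,"rx":0,"ry":0,"rz":-6.44,"hand":0.022},{"dx":0,"dy":0,"dz":0,"rx":0,"ry":0,"rz":-6.44,"hand":0.022},{"dx":0,"dy":0,"dz":0,"rx":0,"ry":0,"rz":-6.44,"hand":0.022},{"dx":0,"dy":0,"dz":0,"rx":0,"ry":0,"rz":-6.44,"hand":0.022},{"dx":0,"dy":0,"dz":0,"rx":0,"ry":0,"rz":0,"hand":0.022}]'
python3 rel.py .5156 -.0637 .1
```

```text
clock: 0.93
position: [0.2437, -0.5205, 0.2308]
ee_rot: [-0.0, 0.748, 0.664, 0.0]
contact_force: [1.1, 0.5, 0.5]
width: 0.0219
gripper_force: 0.0
t 0.93 p [ 0.2437 -0.5205  0.2308] yaw 83.15 zax [-3.e-04  9.e-04 -1.e+00] need tool dxyz [0.4859 0.2155 0.1312] w 0.0219 F [1.1 0.5 0.5]
```

```bash
python3 -m pendant '[{"dx":0.027,"dy":0.012,"dz":0.004,"rx":0,"ry":0,"rz":0,"hand":0.022},{"dx":0.027,"dy":0.012,"dz":0.004,"rx":0,"ry":0,"rz":0,"hand":0.022},{"dx":0.027,"dy":0.012,"dz":0.004,"rx":0,"ry":0,"rz":0,"hand":0.022},{"dx":0.027,"dy":0.012,"dz":0.004,"rx":0,"ry":0,"rz":0,"hand":0.022},{"dx":0.027,"dy":0.012,"dz":0.004,"rx":0,"ry":0,"rz":0,"hand":0.022},{"dx":0.027,"dy":0.012,"dz":0.004,"rx":0,"ry":0,"rz":0,"hand":0.022},{"dx":0.027,"dy":0.012,"dz":0.004,"rx":0,"ry":0,"rz":0,"hand":0.022},{"dx":0.027,"dy":0.012,"dz":0.004,"rx":0,"ry":0,"rz":0,"hand":0.022},{"dx":0.027,"dy":0.012,"dz":0.004,"rx":0,"ry":0,"rz":0,"hand":0.022},{"dx":0.027,"dy":0.012,"dz":0.004,"rx":0,"ry":0,"rz":0,"hand":0.022},{"dx":0.027,"dy":0.012,"dz":0.004,"rx":0,"ry":0,"rz":0,"hand":0.022},{"dx":0.027,"dy":0.012,"dz":0.004,"rx":0,"ry":0,"rz":0,"hand":0.022}]' >/dev/null
python3 -m pendant '[{"dx":0.027,"dy":0.012,"dz":0.014,"rx":0,"ry":0,"rz":0,"hand":0.022},{"dx":0.027,"dy":0.012,"dz":0.014,"rx":0,"ry":0,"rz":0,"hand":0.022},{"dx":0.027,"dy":0.012,"dz":0.014,"rx":0,"ry":0,"rz":0,"hand":0.022},{"dx":0.027,"dy":0.012,"dz":0.014,"rx":0,"ry":0,"rz":0,"hand":0.022},{"dx":0.027,"dy":0.012,"dz":0.014,"rx":0,"ry":0,"rz":0,"hand":0.022},{"dx":0.027,"dy":0.012,"dz":0.013,"rx":0,"ry":0,"rz":0,"hand":0.022},{"dx":0,"dy":0,"dz":0,"rx":0,"ry":0,"rz":0,"hand":0.022},{"dx":0,"dy":0,"dz":0,"rx":0,"ry":0,"rz":0,"hand":0.022}]' >/dev/null
python3 rel.py .5156 -.0637 .005
python3 - <<'E'
from rig import manip
import cv2,numpy as np
from h import rot
s=manip.get_state()
d=manip.get_image("wrist");cv2.imwrite("pics/w1.png",d["frame"][:,:,::-1])
K=np.array([[d["fx"],0,d["cx"]],[0,d["fy"],d["cy"]],[0,0,1]]);M=np.array(d["mount"]);print(M.round(3))
T=rot(s["ee_rot"])
for P in [(.521,-.019,.014),(.5395,.1,0)]:
    pt=T.T@(np.array(P)-s["position"]);pc=M[:3,:3].T@(pt-M[:3,3]);q=np.array([pc[0],-pc[1],-pc[2]])
    print(P,cv2.projectPoints(q.reshape(1,1,3),np.zeros(3),np.zeros(3),K,np.array(d["distortion"]))[0].ravel(),q)
E
```

```text
t 2.6 p [ 0.5168 -0.0632  0.0992] yaw 83.09 zax [-2.4e-03  4.0e-04 -1.0e+00] need tool dxyz [-0.0006 -0.0009  0.0942] w 0.0221 F [-1.  -0.3  0.5]
[[-0.     0.963  0.27   0.069]
 [ 1.     0.    -0.     0.   ]
 [-0.     0.27  -0.963 -0.142]
 [ 0.     0.     0.     1.   ]]
(0.521, -0.019, 0.014) [276.81720295 154.44917643] [-0.00118513 -0.03767464  0.22516655]
(0.5395, 0.1, 0) [282.97469189 -35.9853229 ] [ 0.00288597 -0.15734202  0.20612987]
```

View pics/w1.png

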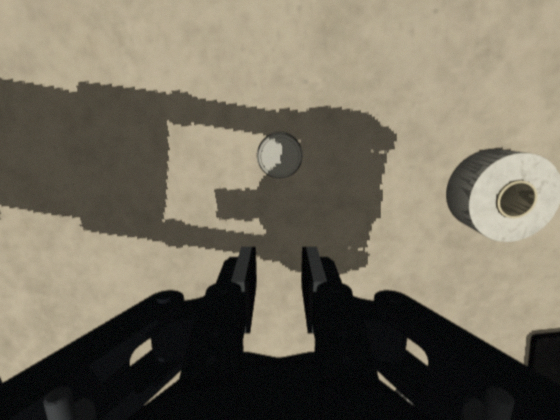

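The wrist view shows the cap at (279,155), centred on the finger gap and within 3 px of the prediction. The roll is well clear at (505,195). I'll descend next.

```bash
python3 -m pendant '[{"dx":0,"dy":0,"dz":0.012,"rx":0,"ry":0,"rz":0,"hand":0.022},{"dx":0,"dy":0,"dz":0.012,"rx":0,"ry":0,"rz":0,"hand":0.022},{"dx":0,"dy":0,"dz":0.012,"rx":0,"ry":0,"rz":0,"hand":0.022},{"dx":0,"dy":0,"dz":0.012,"rx":0,"ry":0,"rz":0,"hand":0.022},{"dx":0,"dy":0,"dz":0.012,"rx":0,"ry":0,"rz":0,"hand":0.022},{"dx":0,"dy":0,"dz":0.012,"rx":0,"ry":0,"rz":0,"hand":0.022},{"dx":0,"dy":0,"dz":0.01,"rx":0,"ry":0,"rz":0,"hand":0.022},{"dx":0,"dy":0,"dz":0.007,"rx":0,"ry":0,"rz":0,"hand":0.022},{"dx":0,"dy":0,"dz":0.005,"rx":0,"ry":0,"rz":0,"hand":0.022},{"dx":0,"dy":0,"dz":0,"rx":0,"ry":0,"rz":0,"hand":0.022}]' >/dev/null
python3 rel.py .542 .157 .005
```

```text
t 3.48 p [ 0.5164 -0.0649  0.0057] yaw 82.98 zax [-1.3e-03  2.0e-04 -1.0e+00] need tool dxyz [ 0.2234 -0.0018  0.0007] w 0.0222 F [-0.3  0.2 -0.3]
```

```bash
python3 -m pendant '[{"dx":0.006,"dy":0,"dz":0,"rx":0,"ry":0,"rz":0,"hand":0.022},{"dx":0.006,"dy":0,"dz":0,"rx":0,"ry":0,"rz":0,"hand":0.022},{"dx":0.006,"dy":0,"dz":0,"rx":0,"ry":0,"rz":0,"hand":0.022},{"dx":0.006,"dy":0,"dz":0,"rx":0,"ry":0,"rz":0,"hand":0.022},{"dx":0.006,"dy":0,"dz":0,"rx":0,"ry":0,"rz":0,"hand":0.022},{"dx":0.006,"dy":0,"dz":0,"rx":0,"ry":0,"rz":0,"hand":0.022},{"dx":0.008,"dy":0,"dz":0,"rx":0,"ry":0,"rz":0,"hand":0.022},{"dx":0.008,"dy":0,"dz":0,"rx":0,"ry":0,"rz":0,"hand":0.022},{"dx":0.008,"dy":0,"dz":0,"rx":0,"ry":0,"rz":0,"hand":0.022},{"dx":0.008,"dy":0,"dz":0,"rx":0,"ry":0,"rz":0,"hand":0.022},{"dx":0.008,"dy":0,"dz":0,"rx":0,"ry":0,"rz":0,"hand":0.022},{"dx":0.008,"dy":0,"dz":0,"rx":0,"ry":0,"rz":0,"hand":0.022}]' >/dev/null
python3 rel.py .542 .157 .005
python3 - <<'E'
from rig import manip
import cv2
d=manip.get_image("wrist");cv2.imwrite("pics/w2.png",d["frame"][:,:,::-1])
E
```

```text
t 4.48 p [0.5273 0.0197 0.0063] yaw 83.05 zax [-1.e-04 -1.e-04 -1.e+00] need tool dxyz [ 0.1381 -0.002   0.0012] w 0.022 F [ 0.4 -0.7  0.2]
```

View pics/w2.png

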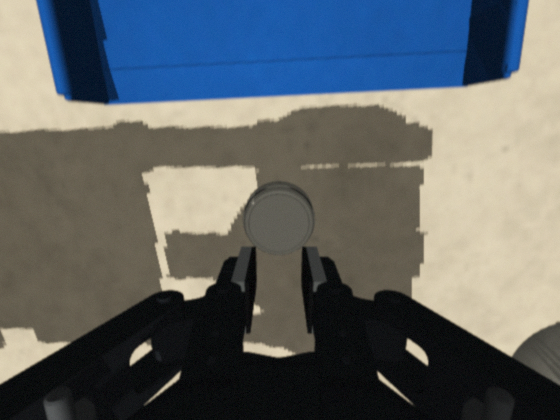

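The cap is nested between the fingertips at (279,217) and lying flat, with the tray mouth straight ahead at row ~100. I'll keep pushing.

```bash
python3 -m pendant '[{"dx":0.008,"dy":0,"dz":0,"rx":0,"ry":0,"rz":0,"hand":0.022},{"dx":0.008,"dy":0,"dz":0,"rx":0,"ry":0,"rz":0,"hand":0.022},{"dx":0.008,"dy":0,"dz":0,"rx":0,"ry":0,"rz":0,"hand":0.022},{"dx":0.008,"dy":0,"dz":0,"rx":0,"ry":0,"rz":0,"hand":0.022},{"dx":0.008,"dy":0,"dz":0,"rx":0,"ry":0,"rz":0,"hand":0.022},{"dx":0.008,"dy":0,"dz":0,"rx":0,"ry":0,"rz":0,"hand":0.022},{"dx":0.008,"dy":0,"dz":0,"rx":0,"ry":0,"rz":0,"hand":0.022},{"dx":0.008,"dy":0,"dz":0,"rx":0,"ry":0,"rz":0,"hand":0.022},{"dx":0.008,"dy":0,"dz":0,"rx":0,"ry":0,"rz":0,"hand":0.022},{"dx":0.008,"dy":0,"dz":0,"rx":0,"ry":0,"rz":0,"hand":0.022},{"dx":0.008,"dy":0,"dz":0,"rx":0,"ry":0,"rz":0,"hand":0.022},{"dx":0.008,"dy":0,"dz":0,"rx":0,"ry":0,"rz":0,"hand":0.022}]' >/dev/null
python3 rel.py .542 .157 .005
python3 -m pendant '[{"dx":0.008,"dy":0,"dz":0,"rx":0,"ry":0,"rz":0,"hand":0.022},{"dx":0.008,"dy":0,"dz":0,"rx":0,"ry":0,"rz":0,"hand":0.022},{"dx":0.007,"dy":0,"dz":0,"rx":0,"ry":0,"rz":0,"hand":0.022},{"dx":0.006,"dy":0,"dz":0,"rx":0,"ry":0,"rz":0,"hand":0.022},{"dx":0.004,"dy":0,"dz":0,"rx":0,"ry":0,"rz":0,"hand":0.022},{"dx":0.003,"dy":0,"dz":0,"rx":0,"ry":0,"rz":0,"hand":0.022},{"dx":0,"dy":0,"dz":0,"rx":0,"ry":0,"rz":0,"hand":0.022},{"dx":0,"dy":0,"dz":0,"rx":0,"ry":0,"rz":0,"hand":0.022}]' >/dev/null
python3 rel.py .542 .157 .005
python3 - <<'E'
from rig import manip
import cv2
d=manip.get_image("wrist");cv2.imwrite("pics/w3.png",d["frame"][:,:,::-1])
E
```

```text
t 5.53 p [0.5389 0.1149 0.0063] yaw 83.05 zax [ 0.e+00 -1.e-04 -1.e+00] need tool dxyz [ 0.0421 -0.002   0.0013] w 0.0214 F [-0.4  0.6  0.2]
t 6.2 p [0.5432 0.1499 0.0063] yaw 83.06 zax [-1.e-04 -2.e-04 -1.e+00] need tool dxyz [ 0.007  -0.002   0.0013] w 0.0218 F [-0.1 -0.2  0.3]
```

View pics/w3.png

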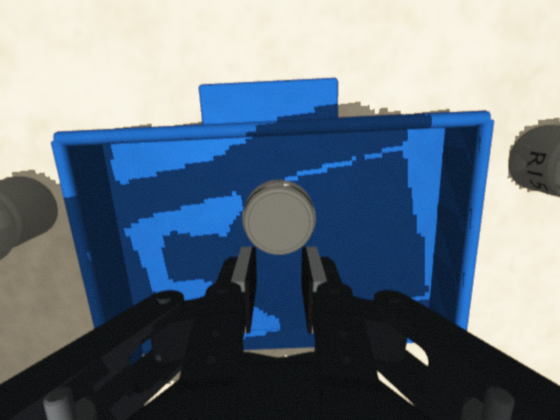

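Cap 0 is inside the tray, clear of the ramp and flat at (279,217). I'll back off, lift, turn 11° and go behind cap 1.

```bash
python3 -m pendant '[{"dx":-0.008,"dy":0,"dz":0,"rx":0,"ry":0,"rz":0,"hand":0.022},{"dx":-0.015,"dy":0,"dz":0,"rx":0,"ry":0,"rz":0,"hand":0.022},{"dx":-0.02,"dy":0,"dz":0,"rx":0,"ry":0,"rz":0,"hand":0.022},{"dx":-0.015,"dy":0,"dz":-0.02,"rx":0,"ry":0,"rz":0,"hand":0.022},{"dx":-0.015,"dy":0,"dz":-0.03,"rx":0,"ry":0,"rz":0,"hand":0.022},{"dx":-0.015,"dy":0,"dz":-0.03,"rx":0,"ry":0,"rz":0,"hand":0.022},{"dx":-0.02,"dy":0,"dz":-0.01,"rx":0,"ry":0,"rz":-5.5,"hand":0.022},{"dx":-0.02,"dy":0,"dz":0,"rx":0,"ry":0,"rz":-5.5,"hand":0.022},{"dx":0,"dy":0,"dz":0,"rx":0,"ry":0,"rz":0,"hand":0.022},{"dx":0,"dy":0,"dz":0,"rx":0,"ry":0,"rz":0,"hand":0.022}]' >/dev/null
python3 rel.py .617 -.304 .095
```

```text
t 7.08 p [0.5293 0.0214 0.0965] yaw 93.8 zax [ 1.e-04  1.e-04 -1.e+00] need tool dxyz [-0.3305  0.066   0.0015] w 0.022 F [ 0.1  0.4 -1.6]
```

```bash
python3 -m pendant '[{"dx":-0.0275,"dy":0.0055,"dz":0,"rx":0,"ry":0,"rz":0,"hand":0.022},{"dx":-0.0275,"dy":0.0055,"dz":0,"rx":0,"ry":0,"rz":0,"hand":0.022},{"dx":-0.0275,"dy":0.0055,"dz":0,"rx":0,"ry":0,"rz":0,"hand":0.022},{"dx":-0.0275,"dy":0.0055,"dz":0,"rx":0,"ry":0,"rz":0,"hand":0.022},{"dx":-0.0275,"dy":0.0055,"dz":0,"rx":0,"ry":0,"rz":0,"hand":0.022},{"dx":-0.0275,"dy":0.0055,"dz":0,"rx":0,"ry":0,"rz":0,"hand":0.022},{"dx":-0.0275,"dy":0.0055,"dz":0,"rx":0,"ry":0,"rz":0,"hand":0.022},{"dx":-0.0275,"dy":0.0055,"dz":0,"rx":0,"ry":0,"rz":0,"hand":0.022},{"dx":-0.0275,"dy":0.0055,"dz":0,"rx":0,"ry":0,"rz":0,"hand":0.022},{"dx":-0.0275,"dy":0.0055,"dz":0,"rx":0,"ry":0,"rz":0,"hand":0.022},{"dx":-0.0275,"dy":0.0055,"dz":0,"rx":0,"ry":0,"rz":0,"hand":0.022},{"dx":-0.0275,"dy":0.0055,"dz":0,"rx":0,"ry":0,"rz":0,"hand":0.022}]' >/dev/null
python3 -m pendant '[{"dx":0,"dy":0,"dz":0,"rx":0,"ry":0,"rz":0,"hand":0.022},{"dx":0,"dy":0,"dz":0,"rx":0,"ry":0,"rz":0,"hand":0.022},{"dx":0,"dy":0,"dz":0,"rx":0,"ry":0,"rz":0,"hand":0.022}]' >/dev/null
python3 rel.py .617 -.304 .006
python3 - <<'E'
from rig import manip
import cv2
d=manip.get_image("wrist");cv2.imwrite("pics/w4.png",d["frame"][:,:,::-1])
E
```

```text
t 8.33 p [ 0.6181 -0.3004  0.0952] yaw 94.0 zax [-0.0021  0.0023 -1.    ] need tool dxyz [-0.0037 -0.0012  0.0892] w 0.0224 F [ 0.1 -0.7 -0.6]
```

View pics/w4.png

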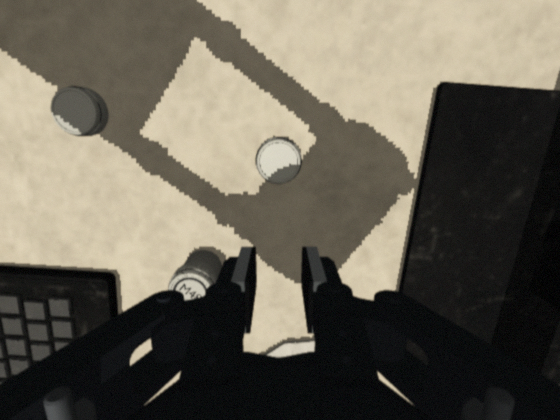

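Cap 1 at (278,160) is centred on the finger gap. Jar 0 (~(195,280)) is behind and to the left, over 15 mm clear. I'll descend.

```bash
python3 -m pendant '[{"dx":0,"dy":0,"dz":0.012,"rx":0,"ry":0,"rz":0,"hand":0.022},{"dx":0,"dy":0,"dz":0.012,"rx":0,"ry":0,"rz":0,"hand":0.022},{"dx":0,"dy":0,"dz":0.012,"rx":0,"ry":0,"rz":0,"hand":0.022},{"dx":0,"dy":0,"dz":0.012,"rx":0,"ry":0,"rz":0,"hand":0.022},{"dx":0,"dy":0,"dz":0.012,"rx":0,"ry":0,"rz":0,"hand":0.022},{"dx":0,"dy":0,"dz":0.012,"rx":0,"ry":0,"rz":0,"hand":0.022},{"dx":0,"dy":0,"dz":0.009,"rx":0,"ry":0,"rz":0,"hand":0.022},{"dx":0,"dy":0,"dz":0.005,"rx":0,"ry":0,"rz":0,"hand":0.022},{"dx":0,"dy":0,"dz":0.003,"rx":0,"ry":0,"rz":0,"hand":0.022},{"dx":0,"dy":0,"dz":0,"rx":0,"ry":0,"rz":0,"hand":0.022}]' >/dev/null
python3 rel.py .5857 .1385 .006
python3 -m pendant '[{"dx":0.006,"dy":0,"dz":0,"rx":0,"ry":0,"rz":0,"hand":0.022},{"dx":0.006,"dy":0,"dz":0,"rx":0,"ry":0,"rz":0,"hand":0.022},{"dx":0.006,"dy":0,"dz":0,"rx":0,"ry":0,"rz":0,"hand":0.022},{"dx":0.006,"dy":0,"dz":0,"rx":0,"ry":0,"rz":0,"hand":0.022},{"dx":0.006,"dy":0,"dz":0,"rx":0,"ry":0,"rz":0,"hand":0.022},{"dx":0.006,"dy":0,"dz":0,"rx":0,"ry":0,"rz":0,"hand":0.022},{"dx":0.008,"dy":0,"dz":0,"rx":0,"ry":0,"rz":0,"hand":0.022},{"dx":0.008,"dy":0,"dz":0,"rx":0,"ry":0,"rz":0,"hand":0.022},{"dx":0.008,"dy":0,"dz":0,"rx":0,"ry":0,"rz":0,"hand":0.022},{"dx":0.008,"dy":0,"dz":0,"rx":0,"ry":0,"rz":0,"hand":0.022},{"dx":0.008,"dy":0,"dz":0,"rx":0,"ry":0,"rz":0,"hand":0.022},{"dx":0.008,"dy":0,"dz":0,"rx":0,"ry":0,"rz":0,"hand":0.022}]' >/dev/null
python3 rel.py .5857 .1385 .006
```

```text
t 9.22 p [ 0.6185 -0.3018  0.0065] yaw 94.04 zax [-9.e-04  5.e-04 -1.e+00] need tool dxyz [ 0.4415 -0.0017  0.0008] w 0.0221 F [-0.4  0.1 -0.8]
t 10.22 p [ 0.6127 -0.2172  0.0073] yaw 94.05 zax [ 0.e+00 -1.e-04 -1.e+00] need tool dxyz [ 0.3567 -0.0019  0.0013] w 0.0219 F [-0.4  0.2 -0.5]
```

```bash
python3 -m pendant '[{"dx":0.0085,"dy":0,"dz":0.001,"rx":0,"ry":0,"rz":0,"hand":0.022},{"dx":0.0085,"dy":0,"dz":0,"rx":0,"ry":0,"rz":0,"hand":0.022},{"dx":0.0085,"dy":0,"dz":0,"rx":0,"ry":0,"rz":0,"hand":0.022},{"dx":0.0085,"dy":0,"dz":0,"rx":0,"ry":0,"rz":0,"hand":0.022},{"dx":0.0085,"dy":0,"dz":0,"rx":0,"ry":0,"rz":0,"hand":0.022},{"dx":0.0085,"dy":0,"dz":0,"rx":0,"ry":0,"rz":0,"hand":0.022},{"dx":0.0085,"dy":0,"dz":0,"rx":0,"ry":0,"rz":0,"hand":0.022},{"dx":0.0085,"dy":0,"dz":0,"rx":0,"ry":0,"rz":0,"hand":0.022},{"dx":0.0085,"dy":0,"dz":0,"rx":0,"ry":0,"rz":0,"hand":0.022},{"dx":0.0085,"dy":0,"dz":0,"rx":0,"ry":0,"rz":0,"hand":0.022},{"dx":0.0085,"dy":0,"dz":0,"rx":0,"ry":0,"rz":0,"hand":0.022},{"dx":0.0085,"dy":0,"dz":0,"rx":0,"ry":0,"rz":0,"hand":0.022}]' >/dev/null
python3 -m pendant '[{"dx":0.0085,"dy":0,"dz":0,"rx":0,"ry":0,"rz":0,"hand":0.022},{"dx":0.0085,"dy":0,"dz":0,"rx":0,"ry":0,"rz":0,"hand":0.022},{"dx":0.0085,"dy":0,"dz":0,"rx":0,"ry":0,"rz":0,"hand":0.022},{"dx":0.0085,"dy":0,"dz":0,"rx":0,"ry":0,"rz":0,"hand":0.022},{"dx":0.0085,"dy":0,"dz":0,"rx":0,"ry":0,"rz":0,"hand":0.022},{"dx":0.0085,"dy":0,"dz":0,"rx":0,"ry":0,"rz":0,"hand":0.022},{"dx":0.0085,"dy":0,"dz":0,"rx":0,"ry":0,"rz":0,"hand":0.022},{"dx":0.0085,"dy":0,"dz":0,"rx":0,"ry":0,"rz":0,"hand":0.022},{"dx":0.0085,"dy":0,"dz":0,"rx":0,"ry":0,"rz":0,"hand":0.022},{"dx":0.0085,"dy":0,"dz":0,"rx":0,"ry":0,"rz":0,"hand":0.022},{"dx":0.0085,"dy":0,"dz":0,"rx":0,"ry":0,"rz":0,"hand":0.022},{"dx":0.0085,"dy":0,"dz":0,"rx":0,"ry":0,"rz":0,"hand":0.022}]' >/dev/null
python3 rel.py .5857 .1385 .006
python3 - <<'E'
from rig import manip
import cv2
d=manip.get_image("wrist");cv2.imwrite("pics/w5.png",d["frame"][:,:,::-1])
E
```

```text
t 12.22 p [ 0.5984 -0.0138  0.0063] yaw 94.04 zax [ 1.e-04 -1.e-04 -1.e+00] need tool dxyz [ 0.1528 -0.0019  0.0003] w 0.0225 F [0.2 0.6 0.5]
```

View pics/w5.png

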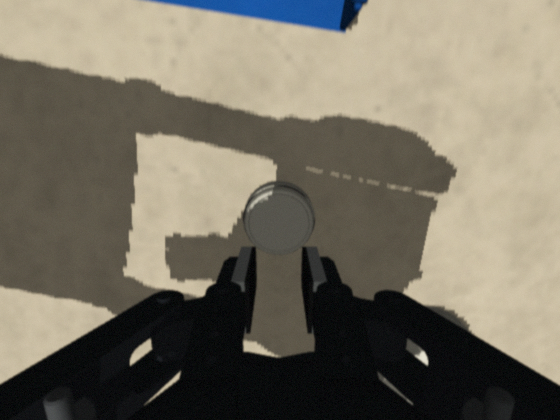

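Cap 1 is nested at (279,217) and flat, but the right wall of the tray (~(348,20)) leaves the finger little room. I'll drift 8 mm left while approaching.

```bash
python3 -m pendant '[{"dx":0.0085,"dy":-0.0008,"dz":0,"rx":0,"ry":0,"rz":0,"hand":0.022},{"dx":0.0085,"dy":-0.0008,"dz":0,"rx":0,"ry":0,"rz":0,"hand":0.022},{"dx":0.0085,"dy":-0.0008,"dz":0,"rx":0,"ry":0,"rz":0,"hand":0.022},{"dx":0.0085,"dy":-0.0008,"dz":0,"rx":0,"ry":0,"rz":0,"hand":0.022},{"dx":0.0085,"dy":-0.0008,"dz":0,"rx":0,"ry":0,"rz":0,"hand":0.022},{"dx":0.0085,"dy":-0.0008,"dz":0,"rx":0,"ry":0,"rz":0,"hand":0.022},{"dx":0.0085,"dy":-0.0008,"dz":0,"rx":0,"ry":0,"rz":0,"hand":0.022},{"dx":0.0085,"dy":-0.0008,"dz":0,"rx":0,"ry":0,"rz":0,"hand":0.022},{"dx":0.0085,"dy":-0.0008,"dz":0,"rx":0,"ry":0,"rz":0,"hand":0.022},{"dx":0.0085,"dy":-0.0008,"dz":0,"rx":0,"ry":0,"rz":0,"hand":0.022},{"dx":0.0085,"dy":0,"dz":0,"rx":0,"ry":0,"rz":0,"hand":0.022},{"dx":0.0085,"dy":0,"dz":0,"rx":0,"ry":0,"rz":0,"hand":0.022}]' >/dev/null
python3 rel.py .578 .130 .006
python3 -m pendant '[{"dx":0.0085,"dy":0,"dz":0,"rx":0,"ry":0,"rz":0,"hand":0.022},{"dx":0.008,"dy":0,"dz":0,"rx":0,"ry":0,"rz":0,"hand":0.022},{"dx":0.007,"dy":0,"dz":0,"rx":0,"ry":0,"rz":0,"hand":0.022},{"dx":0.005,"dy":0,"dz":0,"rx":0,"ry":0,"rz":0,"hand":0.022},{"dx":0.004,"dy":0,"dz":0,"rx":0,"ry":0,"rz":0,"hand":0.022},{"dx":0.002,"dy":0,"dz":0,"rx":0,"ry":0,"rz":0,"hand":0.022},{"dx":0,"dy":0,"dz":0,"rx":0,"ry":0,"rz":0,"hand":0.022},{"dx":0,"dy":0,"dz":0,"rx":0,"ry":0,"rz":0,"hand":0.022}]' >/dev/null
python3 rel.py .578 .130 .006
python3 - <<'E'
from rig import manip
import cv2
d=manip.get_image("wrist");cv2.imwrite("pics/w6.png",d["frame"][:,:,::-1])
E
```

```text
t 13.27 p [0.5832 0.0874 0.0063] yaw 94.05 zax [ 2.e-04 -1.e-04 -1.e+00] need tool dxyz [ 0.0428 -0.0022  0.0003] w 0.022 F [ 0.4 -0.4 -0.1]
t 13.93 p [0.5808 0.1209 0.0063] yaw 94.05 zax [ 0.e+00 -2.e-04 -1.e+00] need tool dxyz [ 0.0093 -0.0022  0.0003] w 0.0222 F [0.  1.1 0.3]
```

View pics/w6.png

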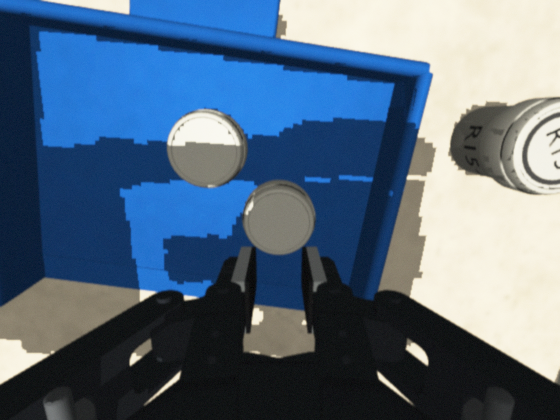

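Cap 1 is inside at (279,217), flat and past the ramp, and cap 0 at (207,148) is untouched. I'll back out and go to cap 2.

```bash
python3 -m pendant '[{"dx":-0.008,"dy":0,"dz":0,"rx":0,"ry":0,"rz":0,"hand":0.022},{"dx":-0.015,"dy":0,"dz":0,"rx":0,"ry":0,"rz":0,"hand":0.022},{"dx":-0.02,"dy":0,"dz":0,"rx":0,"ry":0,"rz":0,"hand":0.022},{"dx":-0.015,"dy":0,"dz":-0.02,"rx":0,"ry":0,"rz":0,"hand":0.022},{"dx":-0.015,"dy":0,"dz":-0.03,"rx":0,"ry":0,"rz":0,"hand":0.022},{"dx":-0.015,"dy":0,"dz":-0.03,"rx":0,"ry":0,"rz":0,"hand":0.022},{"dx":-0.02,"dy":0,"dz":-0.01,"rx":0,"ry":0,"rz":4.33,"hand":0.022},{"dx":-0.02,"dy":0,"dz":0,"rx":0,"ry":0,"rz":4.33,"hand":0.022},{"dx":0,"dy":0,"dz":0,"rx":0,"ry":0,"rz":0,"hand":0.022},{"dx":0,"dy":0,"dz":0,"rx":0,"ry":0,"rz":0,"hand":0.022}]' >/dev/null
python3 rel.py .4704 -.2794 .095
```

```text
t 14.82 p [ 0.5881 -0.0081  0.0964] yaw 85.29 zax [ 1.e-04  1.e-04 -1.e+00] need tool dxyz [-0.28   -0.095   0.0014] w 0.0219 F [ 0.7  0.2 -0.5]
```

```bash
python3 -m pendant '[{"dx":-0.0233,"dy":-0.008,"dz":0,"rx":0,"ry":0,"rz":0,"hand":0.022},{"dx":-0.0233,"dy":-0.008,"dz":0,"rx":0,"ry":0,"rz":0,"hand":0.022},{"dx":-0.0233,"dy":-0.008,"dz":0,"rx":0,"ry":0,"rz":0,"hand":0.022},{"dx":-0.0233,"dy":-0.008,"dz":0,"rx":0,"ry":0,"rz":0,"hand":0.022},{"dx":-0.0233,"dy":-0.008,"dz":0,"rx":0,"ry":0,"rz":0,"hand":0.022},{"dx":-0.0233,"dy":-0.008,"dz":0,"rx":0,"ry":0,"rz":0,"hand":0.022},{"dx":-0.0233,"dy":-0.008,"dz":0,"rx":0,"ry":0,"rz":0,"hand":0.022},{"dx":-0.0233,"dy":-0.008,"dz":0,"rx":0,"ry":0,"rz":0,"hand":0.022},{"dx":-0.0233,"dy":-0.008,"dz":0,"rx":0,"ry":0,"rz":0,"hand":0.022},{"dx":-0.0233,"dy":-0.008,"dz":0,"rx":0,"ry":0,"rz":0,"hand":0.022},{"dx":-0.0233,"dy":-0.008,"dz":0,"rx":0,"ry":0,"rz":0,"hand":0.022},{"dx":-0.0233,"dy":-0.008,"dz":0,"rx":0,"ry":0,"rz":0,"hand":0.022}]' >/dev/null
python3 -m pendant '[{"dx":0,"dy":0,"dz":0,"rx":0,"ry":0,"rz":0,"hand":0.022},{"dx":0,"dy":0,"dz":0,"rx":0,"ry":0,"rz":0,"hand":0.022},{"dx":0,"dy":0,"dz":0,"rx":0,"ry":0,"rz":0,"hand":0.022}]' >/dev/null
python3 rel.py .4704 -.2794 .006
python3 - <<'E'
from rig import manip
import cv2
d=manip.get_image("wrist");cv2.imwrite("pics/w7.png",d["frame"][:,:,::-1])
E
```

```text
t 16.07 p [ 0.47   -0.2765  0.0958] yaw 85.41 zax [-8.0e-04  1.6e-03 -1.0e+00] need tool dxyz [-0.003   0.0007  0.0898] w 0.0223 F [-0.3  0.1 -0.1]
```

View pics/w7.png

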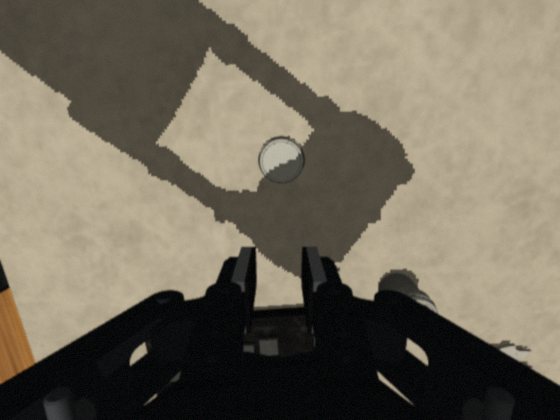

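Cap 2 at (281,159) is centred on the gap. The keyboard and jar 0 are behind the fingers and clear. I'll descend and push.

```bash
python3 -m pendant '[{"dx":0,"dy":0,"dz":0.012,"rx":0,"ry":0,"rz":0,"hand":0.022},{"dx":0,"dy":0,"dz":0.012,"rx":0,"ry":0,"rz":0,"hand":0.022},{"dx":0,"dy":0,"dz":0.012,"rx":0,"ry":0,"rz":0,"hand":0.022},{"dx":0,"dy":0,"dz":0.012,"rx":0,"ry":0,"rz":0,"hand":0.022},{"dx":0,"dy":0,"dz":0.012,"rx":0,"ry":0,"rz":0,"hand":0.022},{"dx":0,"dy":0,"dz":0.012,"rx":0,"ry":0,"rz":0,"hand":0.022},{"dx":0,"dy":0,"dz":0.009,"rx":0,"ry":0,"rz":0,"hand":0.022},{"dx":0,"dy":0,"dz":0.005,"rx":0,"ry":0,"rz":0,"hand":0.022},{"dx":0,"dy":0,"dz":0.004,"rx":0,"ry":0,"rz":0,"hand":0.022},{"dx":0,"dy":0,"dz":0,"rx":0,"ry":0,"rz":0,"hand":0.022}]' >/dev/null
python3 rel.py .504 .139 .006
python3 -m pendant '[{"dx":0.006,"dy":0,"dz":0,"rx":0,"ry":0,"rz":0,"hand":0.022},{"dx":0.006,"dy":0,"dz":0,"rx":0,"ry":0,"rz":0,"hand":0.022},{"dx":0.006,"dy":0,"dz":0,"rx":0,"ry":0,"rz":0,"hand":0.022},{"dx":0.006,"dy":0,"dz":0,"rx":0,"ry":0,"rz":0,"hand":0.022},{"dx":0.006,"dy":0,"dz":0,"rx":0,"ry":0,"rz":0,"hand":0.022},{"dx":0.006,"dy":0,"dz":0,"rx":0,"ry":0,"rz":0,"hand":0.022},{"dx":0.008,"dy":0,"dz":0,"rx":0,"ry":0,"rz":0,"hand":0.022},{"dx":0.008,"dy":0,"dz":0,"rx":0,"ry":0,"rz":0,"hand":0.022},{"dx":0.008,"dy":0,"dz":0,"rx":0,"ry":0,"rz":0,"hand":0.022},{"dx":0.008,"dy":0,"dz":0,"rx":0,"ry":0,"rz":0,"hand":0.022},{"dx":0.008,"dy":0,"dz":0,"rx":0,"ry":0,"rz":0,"hand":0.022},{"dx":0.008,"dy":0,"dz":0,"rx":0,"ry":0,"rz":0,"hand":0.022}]' >/dev/null
python3 -m pendant '[{"dx":0.0085,"dy":0,"dz":0,"rx":0,"ry":0,"rz":0,"hand":0.022},{"dx":0.0085,"dy":0,"dz":0,"rx":0,"ry":0,"rz":0,"hand":0.022},{"dx":0.0085,"dy":0,"dz":0,"rx":0,"ry":0,"rz":0,"hand":0.022},{"dx":0.0085,"dy":0,"dz":0,"rx":0,"ry":0,"rz":0,"hand":0.022},{"dx":0.0085,"dy":0,"dz":0,"rx":0,"ry":0,"rz":0,"hand":0.022},{"dx":0.0085,"dy":0,"dz":0,"rx":0,"ry":0,"rz":0,"hand":0.022},{"dx":0.0085,"dy":0,"dz":0,"rx":0,"ry":0,"rz":0,"hand":0.022},{"dx":0.0085,"dy":0,"dz":0,"rx":0,"ry":0,"rz":0,"hand":0.022},{"dx":0.0085,"dy":0,"dz":0,"rx":0,"ry":0,"rz":0,"hand":0.022},{"dx":0.0085,"dy":0,"dz":0,"rx":0,"ry":0,"rz":0,"hand":0.022},{"dx":0.0085,"dy":0,"dz":0,"rx":0,"ry":0,"rz":0,"hand":0.022},{"dx":0.0085,"dy":0,"dz":0,"rx":0,"ry":0,"rz":0,"hand":0.022}]' >/dev/null
python3 -m pendant '[{"dx":0.0085,"dy":0,"dz":0,"rx":0,"ry":0,"rz":0,"hand":0.022},{"dx":0.0085,"dy":0,"dz":0,"rx":0,"ry":0,"rz":0,"hand":0.022},{"dx":0.0085,"dy":0,"dz":0,"rx":0,"ry":0,"rz":0,"hand":0.022},{"dx":0.0085,"dy":0,"dz":0,"rx":0,"ry":0,"rz":0,"hand":0.022},{"dx":0.0085,"dy":0,"dz":0,"rx":0,"ry":0,"rz":0,"hand":0.022},{"dx":0.0085,"dy":0,"dz":0,"rx":0,"ry":0,"rz":0,"hand":0.022},{"dx":0.0085,"dy":0,"dz":0,"rx":0,"ry":0,"rz":0,"hand":0.022},{"dx":0.0085,"dy":0,"dz":0,"rx":0,"ry":0,"rz":0,"hand":0.022},{"dx":0.0085,"dy":0,"dz":0,"rx":0,"ry":0,"rz":0,"hand":0.022},{"dx":0.0085,"dy":0,"dz":0,"rx":0,"ry":0,"rz":0,"hand":0.022},{"dx":0.0085,"dy":0,"dz":0,"rx":0,"ry":0,"rz":0,"hand":0.022},{"dx":0.0085,"dy":0,"dz":0,"rx":0,"ry":0,"rz":0,"hand":0.022}]' >/dev/null
python3 rel.py .504 .139 .006
```

```text
t 16.95 p [ 0.47   -0.277   0.0057] yaw 85.42 zax [-9.e-04  7.e-04 -1.e+00] need tool dxyz [ 0.4174  0.0007 -0.    ] w 0.0219 F [-1.1  0.3 -1.2]
t 19.95 p [0.4934 0.0102 0.0063] yaw 85.39 zax [ 0.e+00 -1.e-04 -1.e+00] need tool dxyz [0.1292 0.0002 0.0003] w 0.022 F [0.4 0.3 0.2]
```

```bash
python3 -m pendant '[{"dx":0.0085,"dy":0,"dz":0,"rx":0,"ry":0,"rz":0,"hand":0.022},{"dx":0.0085,"dy":0,"dz":0,"rx":0,"ry":0,"rz":0,"hand":0.022},{"dx":0.0085,"dy":0,"dz":0,"rx":0,"ry":0,"rz":0,"hand":0.022},{"dx":0.0085,"dy":0,"dz":0,"rx":0,"ry":0,"rz":0,"hand":0.022},{"dx":0.0085,"dy":0,"dz":0,"rx":0,"ry":0,"rz":0,"hand":0.022},{"dx":0.0085,"dy":0,"dz":0,"rx":0,"ry":0,"rz":0,"hand":0.022},{"dx":0.0085,"dy":0,"dz":0,"rx":0,"ry":0,"rz":0,"hand":0.022},{"dx":0.0085,"dy":0,"dz":0,"rx":0,"ry":0,"rz":0,"hand":0.022},{"dx":0.0085,"dy":0,"dz":0,"rx":0,"ry":0,"rz":0,"hand":0.022},{"dx":0.0085,"dy":0,"dz":0,"rx":0,"ry":0,"rz":0,"hand":0.022},{"dx":0.0085,"dy":0,"dz":0,"rx":0,"ry":0,"rz":0,"hand":0.022}]' >/dev/null
python3 -m pendant '[{"dx":0.0085,"dy":0,"dz":0,"rx":0,"ry":0,"rz":0,"hand":0.022},{"dx":0.007,"dy":0,"dz":0,"rx":0,"ry":0,"rz":0,"hand":0.022},{"dx":0.006,"dy":0,"dz":0,"rx":0,"ry":0,"rz":0,"hand":0.022},{"dx":0.004,"dy":0,"dz":0,"rx":0,"ry":0,"rz":0,"hand":0.022},{"dx":0.002,"dy":0,"dz":0,"rx":0,"ry":0,"rz":0,"hand":0.022},{"dx":0,"dy":0,"dz":0,"rx":0,"ry":0,"rz":0,"hand":0.022},{"dx":0,"dy":0,"dz":0,"rx":0,"ry":0,"rz":0,"hand":0.022}]' >/dev/null
python3 rel.py .504 .139 .006
python3 -m pendant '[{"dx":-0.008,"dy":0,"dz":0,"rx":0,"ry":0,"rz":0,"hand":0.022},{"dx":-0.015,"dy":0,"dz":0,"rx":0,"ry":0,"rz":0,"hand":0.022},{"dx":-0.02,"dy":0,"dz":0,"rx":0,"ry":0,"rz":0,"hand":0.022},{"dx":-0.015,"dy":0,"dz":-0.02,"rx":0,"ry":0,"rz":0,"hand":0.022},{"dx":-0.015,"dy":0,"dz":-0.03,"rx":0,"ry":0,"rz":0,"hand":0.022},{"dx":-0.015,"dy":0,"dz":-0.03,"rx":0,"ry":0,"rz":0,"hand":0.022},{"dx":-0.03,"dy":0,"dz":-0.02,"rx":0,"ry":0,"rz":0,"hand":0.022},{"dx":-0.03,"dy":0,"dz":-0.02,"rx":0,"ry":0,"rz":0,"hand":0.022},{"dx":-0.03,"dy":0,"dz":-0.02,"rx":0,"ry":0,"rz":0,"hand":0.022},{"dx":-0.03,"dy":0,"dz":-0.02,"rx":0,"ry":0,"rz":0,"hand":0.022},{"dx":0,"dy":0,"dz":0,"rx":0,"ry":0,"rz":0,"hand":0.022},{"dx":0,"dy":0,"dz":0,"rx":0,"ry":0,"rz":0,"hand":0.022}]'
python3 - <<'E'
from rig import manip
import cv2,numpy as np
t=manip.get_image("top")["frame"][140:300,130:430,::-1];s=manip.get_image("scene")["frame"][140:330,140:420,::-1]
a=cv2.resize(t,(560,299),interpolation=cv2.INTER_CUBIC);b=cv2.resize(s,(442,300),interpolation=cv2.INTER_CUBIC)
w=np.zeros((600,560,3),np.uint8);w[:299]=a;w[300:,:442]=b
cv2.imwrite("pics/final.png",w)
E
```

```text
t 21.45 p [0.503  0.1299 0.0063] yaw 85.39 zax [-1.e-04 -2.e-04 -1.e+00] need tool dxyz [0.0091 0.0003 0.0002] w 0.0222 F [-0.1  0.2 -0.8]
clock: 22.45
position: [0.4866, -0.0795, 0.1674]
ee_rot: [0.001, 0.736, 0.677, 0.001]
contact_force: [0.2, 0.2, -0.3]
width: 0.0221
gripper_force: 0.0
```

View pics/final.png

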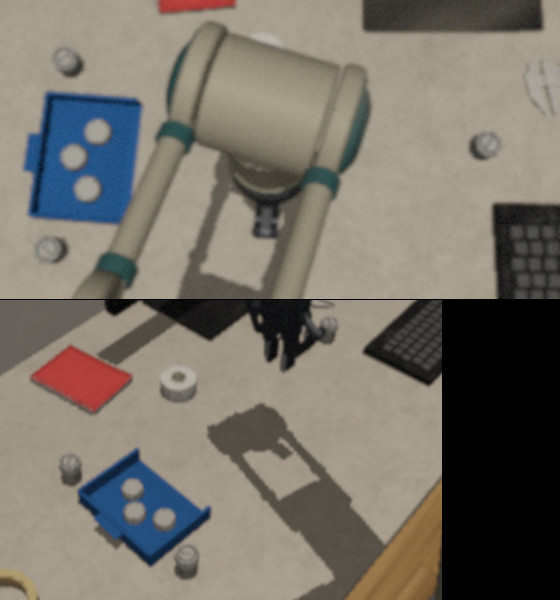

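In the final views all three caps lie flat inside the tray: (97,131), (73,157) and (87,189) in the upper panel. The jars and roll are where they were, and the arm is clear.

```bash
python3 -c "
from rig import manip
print(manip.sign_off())"
```

```text
the job is handed in; nothing more can be done
None
```

I swept all three caps into the blue tray, where the final camera views show them lying flat and wholly inside with the jars and label roll undisturbed; I handed the job in at about 22.5 s.

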